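# Square a brass bar in the saw jig

## Robot

A 6-joint arm with a two-finger parallel gripper is mounted at the origin on the work surface; the furniture and walls round the work are solid. World frame = base frame: x ahead of the robot, y to its left, z up, the work surface at z = 0. Lengths are in m, angles in rad, forces in N, time in s.
With the tool pointing down it reaches from about 0.375 to 0.975 m from the base axis. Payload 3.8 kg.
Tool frame: the origin (TCP) lies midway between the tips of the shut fingers; the grasp point (between the pads) lies 19 mm behind it; z points along the fingers, y is the line along which they close (so a half turn about z gives the same grasp; the last joint's range is limited). The gripper opens to 88 mm and grips with 3 to 60 N. Pads are 18 mm wide; open, the fingers measure 123 mm over their backs; the gripper's body (75 mm by 187 mm) begins 45 mm behind the grasp point.
Start: joints at [1.102, 0.264, 1.604, -0, 1.274, -0.037], TCP at [0.282, 0.613, 0.239] pointing down, gripper open.
Joint ranges: [-2.63, 2.63], [-0.94, 2.18], [0.31, 2.57], [-1.31, 4.45], [0, 2.66], [-2.55, 2.55]. Speed limits (rad/s): [2.57, 2.57, 3.14, 3.14, 3.14, 3.14].

## Interface

Orientations are given as a rotation vector (axis times angle).
In Python, from cell import manip, inverse_kinematics, cams, order gives the robot as it stands. Calls block until the motion is done:
- manip.move_pose(position, orientation): joint-space move of the TCP to a pose.
- manip.move_linear(position, rate=0.15, rot=None): straight line of the TCP; rot=None keeps the orientation; rate is the mean speed in m/s.
- manip.set_joints(angles): joint-space move.
- manip.set_gripper(opening, force=None): finger opening in m; force is the grip in N (None keeps the last); returns when the fingers have stopped.
- manip.dwell(seconds).
- inverse_kinematics(position, orientation): joint angles nearest the present ones, or None.
- manip.state(): the state.
- cams.capture(name): name is "scene" or "top"; returns a dict with "image" (480x640x3 uint8, blue, green, red), "z_map" (480x640 float32, m along the optical axis (not along the pixel's ray), 0 where there is no reading), "intrinsics" (3x3 intrinsics, pixels), "k1" (the pictures are not rectified: a ray, as slopes to the right and down, at radius r is drawn at 1 + k1 r^2 times it, then the intrinsics apply), "position" and "orientation" of the camera in the world. Camera axes: x right, y down, z forward; pixel columns grow to the right and rows downward; lengths in m; the calibration is good to about 2 mm. A picture is of the moment at which its call begins.
A pose or a line that the arm cannot do raises manip.IKError and nothing moves.
- order.close_job(): hands the job in; it is judged then, once.
The state is a dict: "clock": time; "joint_pos": joint angles; "joint_velocities": joint speeds; "tau": joint torques, N m; "tool_pos": TCP position; "tcp_rot": TCP orientation; "contact_force": force on the tool from outside, world axes, zero at the start; "moment": the same for the moment, N m; "gripper_width": finger opening in m; "grasp_force": force on a finger pad.
Only numpy, scipy, OpenCV 4.12 (cv2) and the standard library are available. Lean on these libraries where they do the work, as an engineer would, in place of code of your own. Each camera call takes 0.05 s, during which the arm holds its last target. There are 200 camera calls.

## Task

Set the brass bar square in the saw jig for cutting: without lifting it, push it across the plate at two points so that first its left end and then its right end presses in the red sprung button on the rail, then push it endways to the left, flush with the rail, until it presses in the red end-stop button. Push each button in firmly enough that you feel the spring give, but gently: never drive a button to the bottom of its short travel. Leave the bar lying lightly against all three buttons, parallel to the rail, let go of it, and disturb nothing round about.

Things in the scene. Friction and masses are not known exactly. Their poses are not given: they have to be found in the camera images.
- jig: saw jig, fixed: dark steel plate 10 mm thick, jig x = -65 to 60, y = -175 to 155 mm. Origin on the worktop under the plate; z up; x from the open near edge to the rail; y along the rail to the left end. Aluminium rail along the far edge, x = 50 to 60 mm, top at 34 mm. Aluminium end-stop block at the left, y = 130 to 152, x = 12 to 52 mm, 34 mm high
- guide_tip (a point): near end of the blue saw guide, mid-width, on top: jig x = -32, y = 0, z = 45 mm. The guide is two arms fixed to the rail, y = -17 to 17 mm together, that reach over the bar's place (underside z = 33 mm), so the bar cannot be pushed at its middle
- bar: brass bar (closed hollow section) 240 mm long (its y, towards its left end), 16 wide (x), 14 high, 0.18 to 0.33 kg, lying askew on the plate under the saw guide. Origin at the centre of its underside. Sliding it takes 1 to 3 N, more if the tool leans down on it. Seated: origin at x = 32, y = 0, z = 10 mm in the jig's frame, axes along the jig's. Pushed sideways at one end it turns, so the other end may come back a little and need a second touch
- bar_left (a point): centre of the bar's left end face (bar y = +120 mm, 7 mm above its underside)
- bar_right (a point): centre of the bar's right end face (bar y = -120 mm, 7 mm above its underside)
- button_left: red sprung button on the rail, 12 mm diameter, 10 mm proud of it. Origin: centre of its face, jig x = 40, y = 70, z = 17 mm when free; pushed in along jig +x. Spring 14 N/mm, no preload, travel 1.2 mm (17 N). Pressed: 6 N or more on the button for 0.3 s; over 16 N counts as driven to the bottom. The pushing tool feels this plus the bar's sliding friction
- button_right: like button_left (same spring and limits), its face at jig x = 40, y = -70, z = 17 mm when free
- button_end: like button_left (same spring and limits), but on the end-stop block, 10 mm proud of it: face at jig x = 32, y = 120, z = 17 mm when free; pushed in along jig +y by the bar's left end
- piercing_saw: piercing saw with wooden handle, 242 x 83 x 25 mm, bystander; origin at the centre of its underside
- bowl_b: steel bowl, 102 mm diameter, 47 mm high, bystander; origin at the centre of its underside
- cream_pot: white pot with lid, 48 mm diameter, 50 mm high, bystander; origin at the centre of its underside

How it is judged:
On the way, in this order (a step that is already met when the one before it is completed fails the run):
1. the left button is pressed in by the bar (contact force between bar and button_left above 6 N), for 0.3 s.
2. the right button is pressed in by the bar (contact force between bar and button_right above 6 N), for 0.3 s.
3. the end button is pressed in by the bar while the bar lies flush along the rail (contact force between bar and button_end above 6 N and x of bar_left in the frame of jig between 0.0305 and 0.0345 m and x of bar_right in the frame of jig between 0.0305 and 0.0345 m), for 0.3 s.
At the end, for the whole second after the job is handed in: both ends of the bar lie within 1.5 mm of the rail buttons' free line and its left end within 1.5 mm of the end button (or against them, pressing them in), flat on the plate, at rest and released (x of bar_left in the frame of jig between 0.0305 and 0.0345 m and x of bar_right in the frame of jig between 0.0305 and 0.0345 m and y of bar in the frame of jig between -0.0015 and 0.0025 m and z of bar in the frame of jig below 0.013 m and linear speed of bar below 0.01 m/s and contact force between the fingers and bar below 0.1 N); the robot touches nothing.
It fails at once if a button is driven to the bottom (more than 16 N) (contact force between bar and button_left above 16 N or contact force between bar and button_right above 16 N or contact force between bar and button_end above 16 N).
It fails at once if the bar is lifted off the plate by more than 10 mm (z of bar in the frame of jig above 0.02 m).
It fails at once if the saw, bowl or pot is moved by more than 15 mm (distance of any of piercing_saw, bowl_b, cream_pot from where it was at the start of the episode above 0.015 m).
It also fails if it takes over 72 s, if anything falls off the work surface, if the arm or the gripper's body presses on something with over 40 N, if the wrist force passes 120 N, or if a joint passes its speed limit or range.

## Working session

There is one attempt and no reset: what is moved stays moved. The work goes in short steps, each a Python script; the robot and the scene stay as the last script left them, time stands still between calls to the robot, and variables do not carry over. Pictures are saved under pics/ and viewed, at most 10 in all, crops included, and the job is handed in when it is done.

```bash
ls; mkdir -p pics
cat > h.py <<'E'
import numpy as np, cv2
from scipy.spatial.transform import Rotation as R
def Rm(o):
    o=np.array(o,float)
    return o if o.shape==(3,3) else (R.from_rotvec(o).as_matrix() if o.size==3 else R.from_quat(o).as_matrix())
def cam_rays(c,px):
    K=np.array(c["intrinsics"]); px=np.atleast_2d(np.array(px,float))
    d=cv2.undistortPoints(px.reshape(-1,1,2),K,np.array([c["k1"],0,0,0,0.])).reshape(-1,2)
    v=np.c_[d,np.ones(len(d))]
    return v@Rm(c["orientation"]).T   # scaled so that z_cam=1
def onplane(c,px,z):
    v=cam_rays(c,px); p=np.array(c["position"])
    return p+v*((z-p[2])/v[:,2])[:,None]
E
python3 - <<'E'
from cell import manip,cams
from h import *
import pickle
for n in("scene","top"):
    c=cams.capture(n); cv2.imwrite(f"pics/{n}0.png",c["image"]); pickle.dump(c,open(n+"0.pkl","wb"))
    print(n,c["position"],c["orientation"],c["intrinsics"],c["k1"])
print(manip.state())
E
```

```text
pics
scene [-0.40614726 -0.60688465  0.86680233] [-1.96240362  1.05561472 -0.54183356] [[618.86844035   0.         318.87392802]
 [  0.         618.86844035 250.25069202]
 [  0.           0.           1.        ]] 0.05487991343757987
top [0.20061549 0.06431439 1.73372664] [-2.12522562  2.10305159 -0.22142914] [[591.54919297   0.         310.13099897]
 [  0.         591.54919297 241.40248502]
 [  0.           0.           1.        ]] -0.010227877323311109
{'clock': 0.1, 'joint_pos': array([ 1.10209808e+00,  2.64682202e-01,  1.60523280e+00, -4.66064875e-06,
        1.27372272e+00, -3.69026671e-02]), 'joint_velocities': array([ 0.00149747,  0.00025555, -0.00496256, -0.00121029, -0.00075072,
        0.00181278]), 'tau': array([ 8.74577709e-04, -5.03617072e+01, -3.58071721e+01,  7.32264086e-02,
        2.33467697e-02, -9.78970752e-05]), 'tool_pos': array([0.28220019, 0.61246376, 0.23751207]), 'tcp_rot': array([-0.67289492, -3.06816242,  0.00311154]), 'contact_force': array([-0.33490295, -0.19587209,  0.03376048]), 'moment': array([ 0.03156697, -0.0219735 , -0.01678356]), 'grasp_force': 0.0, 'gripper_width': 0.08793953177089134}
```

View pics/top0.png

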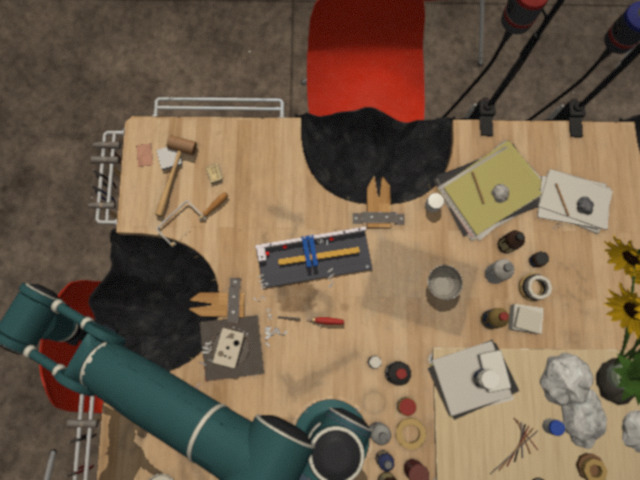

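View pics/scene0.png

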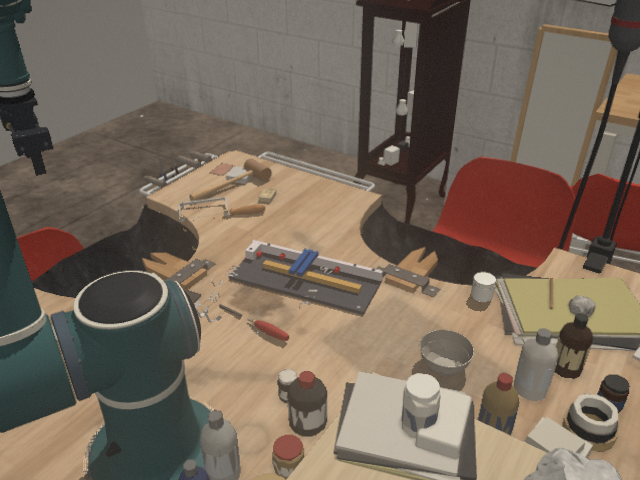

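Top view: the jig is centred at about (313,257) with the rail on the far side and the end block at (262,253). The bar runs from (278,262) to (360,252), with its left end nearer the robot. The bystanders are well clear: saw at (190,212), bowl at (445,283), pot at (435,205). Next I'll measure the jig and bar in close crops.

Run:
```python
from h import *
import pickle
o=[]
for n,(x0,y0,w,h) in (("top",(250,220,130,75)),("scene",(222,232,170,90))):
    c=pickle.load(open(n+"0.pkl","rb")); im=c["image"]
    o.append(cv2.resize(im[y0:y0+h,x0:x0+w],(int(w*(6 if n=="top" else 4.6)),int(h*(3.8 if 0 else (4 if n=="top" else 3.3)))),interpolation=cv2.INTER_CUBIC)[:, :780])
    hsv=cv2.cvtColor(im,cv2.COLOR_BGR2HSV); roi=np.zeros(im.shape[:2],np.uint8); roi[y0:y0+h,x0:x0+w]=1
    H,S,V=cv2.split(hsv)
    M={"bar":(H>12)&(H<28)&(S>140)&(V>90),"blue":(H>100)&(H<125)&(S>130),"red":((H<8)|(H>172))&(S>130)&(V>60),"plate":(V<95)&(S<110)}
    for k,m in M.items():
        m=(m&(roi>0)).astype(np.uint8)
        nn,l,st,ce=cv2.connectedComponentsWithStats(m)
        for i in range(1,nn):
            if st[i,4]>=(60 if k=="plate" else 3):
                print(n,k,st[i].tolist(),ce[i].round(1), cv2.boxPoints(cv2.minAreaRect(np.argwhere(l==i)[:,::-1].astype(np.float32))).round(1).tolist(), onplane(c,ce[i],{"bar":.024,"blue":.045,"red":.017,"plate":.01}[k]).round(4)[0,:2])
p=np.full((sum(a.shape[0] for a in o),max(a.shape[1] for a in o),3),0,np.uint8); y=0
for a in o: p[y:y+a.shape[0],:a.shape[1]]=a; y+=a.shape[0]
print(p.shape); cv2.imwrite("pics/crop.png",p)
```

```text
top bar [372, 224, 3, 3, 4] [373.2 225. ] [[372.0, 225.0], [373.0, 224.0], [374.5, 225.5], [373.5, 226.5]] [ 0.6096 -0.1257]
top bar [376, 224, 2, 2, 3] [376.7 224.7] [[376.0, 225.0], [377.0, 224.0], [377.5, 224.5], [376.5, 225.5]] [ 0.6108 -0.1359]
top bar [317, 248, 42, 11, 246] [337.7 252.8] [[316.79998779296875, 253.0], [357.79998779296875, 246.6999969482422], [358.70001220703125, 252.60000610351562], [317.79998779296875, 258.8999938964844]] [ 0.5244 -0.02  ]
top bar [279, 256, 26, 9, 150] [291.4 260.1] [[278.3999938964844, 259.20001220703125], [303.6000061035156, 255.3000030517578], [304.5, 261.0], [279.29998779296875, 264.8999938964844]] [0.5012 0.1157]
top blue [303, 237, 15, 31, 262] [309.5 251.1] [[301.20001220703125, 237.8000030517578], [312.70001220703125, 235.8000030517578], [317.8999938964844, 265.20001220703125], [306.3999938964844, 267.29998779296875]] [0.5247 0.063 ]
top red [329, 237, 5, 4, 17] [330.9 238.6] [[329.0, 237.0], [333.0, 237.0], [333.0, 240.0], [329.0, 240.0]] [ 5.685e-01 -2.000e-04]
top red [282, 245, 5, 4, 18] [284.2 246.5] [[282.0, 245.0], [286.0, 245.
[... 1192 characters left out ...]
56, 263.70001220703125]] [0.537  0.1568]
scene plate [289, 252, 32, 25, 182] [306.  267.1] [[284.79998779296875, 259.6000061035156], [315.70001220703125, 249.89999389648438], [321.8999938964844, 269.3999938964844], [290.8999938964844, 279.20001220703125]] [0.5463 0.0751]
scene plate [261, 268, 98, 28, 450] [304.5 282.7] [[258.20001220703125, 280.29998779296875], [261.70001220703125, 267.3999938964844], [358.5, 293.20001220703125], [355.0, 306.1000061035156]] [0.4953 0.0439]
scene plate [229, 269, 152, 46, 817] [316.1 289.7] [[228.0, 281.0], [236.89999389648438, 245.1999969482422], [380.20001220703125, 281.1000061035156], [371.29998779296875, 316.79998779296875]] [0.4884 0.0076]
(597, 780, 3)
```

View pics/crop.png

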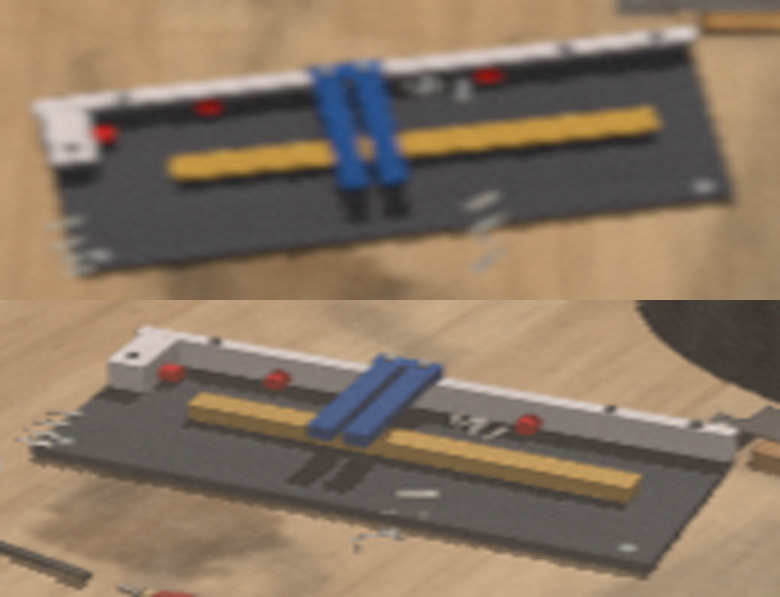

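Run:
```python
from h import *
import pickle
from scipy.optimize import least_squares
fits=[];cs={}
btn={"top":[(330.9,238.6),(284.2,246.5),(267.2,252.8)],"scene":[(336.5,269.4),(281.7,255.8),(258.9,253.6)]}
bj={"top":np.array([[44,-70],[44,70],[32,124]])/1e3,"scene":np.array([[42,-71],[42,69],[31,123]])/1e3}
for n in("top","scene"):
    c=cs[n]=pickle.load(open(n+"0.pkl","rb"))
    w=onplane(c,btn[n],.019)[:,:2]; j=bj[n]
    if n=="top":
        w=np.r_[w,onplane(c,[(264.1,290),(371.5,269.7)],.01)[:,:2]]; j=np.r_[j,[[-.065,.155],[-.065,-.175]]]
    f=lambda p:((np.array([[np.cos(p[2]),-np.sin(p[2])],[np.sin(p[2]),np.cos(p[2])]])@j.T).T+p[:2]-w).ravel()
    s=least_squares(f,[.52,.06,.18]); fits.append(s.x); print(n,s.x,np.degrees(s.x[2]),(s.fun*1e3).round(1))
    im=c["image"];H,S,V=cv2.split(cv2.cvtColor(im,cv2.COLOR_BGR2HSV))
    m=((H>12)&(H<30)&(S>110)&(V>(60))).astype(np.uint8)
    roi=np.zeros_like(m); 
    if n=="top": cv2.fillPoly(roi,[np.array([(272,256),(362,242),(364,256),(274,270)])],1)
    else: cv2.fillPoly(roi,[np.array([(258,258),(366,282),(366,298),(258,275)])],1)
    q=np.argwhere((m&roi)>0)[:,::-1].astype(np.float32); print(len(q),cv2.boxPoints(cv2.minAreaRect(q)).round(1).tolist())
    z=.024 if n=="top" else .018
    W=onplane(c,q,z)[:,:2]; p=s.x
    J=(W-p[:2])@np.array([[np.cos(p[2]),-np.sin(p[2])],[np.sin(p[2]),np.cos(p[2])]])*1e3
    k=np.polyfit(J[:,1],J[:,0],1); print("bar jig: x at y=+70,-70",np.polyval(k,[70,-70]).round(1),"y range",np.percentile(J[:,1],[.3,99.7]).round(1),"ang",np.degrees(np.arctan(k[0])).round(2))
    d=c["z_map"]; print("depth at plate-ish", [float(d[int(b),int(a)]) for a,b in btn[n]])
```

```text
top [0.51089967 0.05980227 0.18814978] 10.780188032423874 [-0.8 -0.6 -1.6 -1.  -4.   0.   4.1  5.4  2.3 -3.8]
478 [[277.5, 258.5], [358.5, 246.0], [359.6000061035156, 252.8000030517578], [278.5, 265.3999938964844]]
bar jig: x at y=+70,-70 [ 1.9 -1. ] y range [-144.1   95.7] ang 1.19
depth at plate-ish [1.7567440271377563, 1.7440268993377686, 1.743126392364502]
scene [0.51296245 0.06661374 0.1858154 ] 10.6464384455712 [ 0.1  0.8 -0.8 -0.3  0.7 -0.5]
660 [[261.8999938964844, 267.29998779296875], [264.0, 259.1000061035156], [361.1000061035156, 284.79998779296875], [358.8999938964844, 293.1000061035156]]
bar jig: x at y=+70,-70 [ 0.6 -2.6] y range [-145.4   96.9] ang 1.3
depth at plate-ish [1.4213480949401855, 0.0, 1.4791110754013062]
```

```bash
cat >> h.py <<'E'
from cell import manip,cams,inverse_kinematics
O=np.array([.512,.0632]); PHI=np.radians(10.7)
RJ=np.array([[np.cos(PHI),-np.sin(PHI)],[np.sin(PHI),np.cos(PHI)]])
def w(x,y,z): return np.r_[O+RJ@np.array([x,y])/1e3,z/1e3]   # jig mm -> world m
def rot():
    out=[]
    for s in(1,-1):
        y=np.r_[RJ[:,1],0]*s; z=np.array([0,0,-1.]); out.append(R.from_matrix(np.c_[np.cross(y,z),y,z]))
    cur=R.from_rotvec(manip.state()["tcp_rot"])
    return min(out,key=lambda r:(cur.inv()*r).magnitude()).as_rotvec()
def st(n=1):
    F=[]
    for i in range(n):
        s=manip.state(); F.append(s["contact_force"])
        if i<n-1: manip.dwell(.01)
    F=np.mean(F,0); p=RJ.T@(s["tool_pos"][:2]-O)*1e3; f=RJ.T@F[:2]
    return s["clock"],np.r_[p,s["tool_pos"][2]*1e3],np.r_[f,F[2]]   # clock, TCP in jig mm, force jig axes
def show(t,n=3):
    c,p,f=st(n); print(t,"t=%.2f"%c,p.round(2),f.round(2),flush=True); return p,f
E
python3 - <<'E'
from h import *
manip.set_gripper(0,30)
r=rot(); print(r,inverse_kinematics(w(-45,-70,100),r))
manip.move_pose(w(-45,-70,100),r); show("above")
manip.move_linear(w(-45,-70,15),rate=.15); show("down")
c=cams.capture("scene"); cv2.imwrite("pics/s1.png",cv2.resize(c["image"][200:360,200:420],(770,560),interpolation=cv2.INTER_CUBIC))
for x in(-35,-25,-15,-5,2,7):
    manip.move_linear(w(x,-70,15),rate=.06); show(x,1)
E
```

```text
[ 0.29292048 -3.12790697 -0.        ] [-0.08077445  0.03028938  2.14573617  0.          0.9655671  -1.838321  ]
above t=3.81 [-44.48 -69.63 100.28] [ 0.42  0.41 -0.18]
down t=4.54 [-44.26 -70.06  15.57] [-0.36  0.33  0.01]
-35 t=4.91 [-33.74 -70.22  15.81] [-0.21 -0.31 -0.12]
-25 t=5.22 [-24.41 -70.06  15.11] [ 0.64  0.25 -0.35]
-15 t=5.54 [-14.48 -70.02  15.02] [-0.15 -0.52 -0.07]
-5 t=5.86 [ -4.24 -70.07  15.13] [-0.7   0.21 -0.31]
2 t=6.12 [  2.58 -70.07  15.07] [ 0.53 -0.36  0.09]
7 t=6.38 [  7.41 -70.02  15.02] [-0.73 -0.39 -0.69]
```

View pics/s1.png

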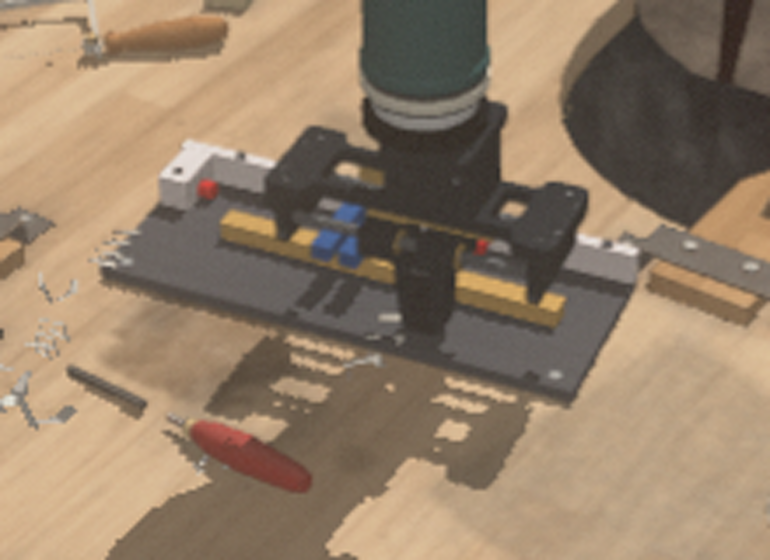

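The closed fingers are down on the plate in front of the bar's right half, with the tips at crop (425,325). Both guide arms are clear of the gripper. I'll check whether the bar moved.

Run:
```python
from h import *
show("now",10)
c=cams.capture("scene"); cv2.imwrite("pics/s2.png",cv2.resize(c["image"][220:330,220:400],(800,489),interpolation=cv2.INTER_CUBIC))
```

```text
now t=6.45 [  7.37 -70.07  15.08] [0.05 0.01 0.22]
```

View pics/s2.png

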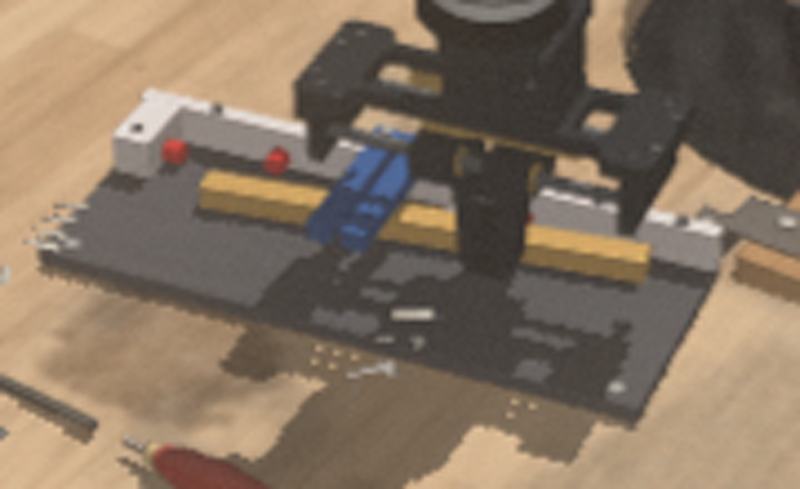

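The bar's right half has moved towards the rail and its left end is about where it was, at crop (200,190). Next I'll push the left end onto its button under force feedback.

```bash
cat >> h.py <<'E'
def press(x,y,d,stop=10.5,maxd=14,z=15,coarse=.6,fine=.15,hold=.4):
    """step along jig unit d from (x,y) till the push reaches stop N, hold"""
    d=np.array(d,float); s=0; log=[]; f0=0
    while s<maxd:
        s+=fine if f0>4.5 else coarse
        q=np.array([x,y])+d*s
        manip.move_linear(w(*q,z),rate=.02); c,p,f=st(5); f0=-f[:2]@d; log.append((round(s,2),round(float(f0),1)))
        if f0>=stop: break
    print(log,"t=%.2f"%c)
    manip.dwell(hold); p,f=show("held",5)
    return np.array([x,y])+d*s,f
def off(q,d,z=15,up=65):
    d=np.array(d,float)
    manip.move_linear(w(*(q-2*d),z),rate=.02); a=q-12*d
    manip.move_linear(w(*a,z),rate=.1); manip.move_linear(w(*a,up),rate=.2)
E
python3 - <<'E'
from h import *
off(np.array([7,-70]),[1,0])
manip.move_linear(w(-40,70,65),rate=.2); manip.move_linear(w(-40,70,15),rate=.15); show("L down")
manip.move_linear(w(-10,70,15),rate=.08); manip.move_linear(w(7,70,15),rate=.05); show("L near")
press(7,70,[1,0])
E
```

```text
L down t=8.78 [-39.8   69.37  15.03] [-0.01  0.51  0.19]
L near t=9.81 [ 7.26 70.   15.  ] [ 0.26 -0.74  0.01]
[(0.6, 0.3), (1.2, -0.1), (1.8, 0.0), (2.4, 1.0), (3.0, 0.5), (3.6, 0.6), (4.2, 0.4), (4.8, 0.9), (5.4, 0.2), (6.0, 0.9), (6.6, 0.9), (7.2, 1.4), (7.8, 4.2), (8.4, 5.8), (8.55, 6.2), (8.7, 6.7), (8.85, 7.0), (9.0, 7.4), (9.15, 7.7), (9.3, 8.3), (9.45, 8.7), (9.6, 8.4), (9.75, 9.5), (9.9, 9.9), (10.05, 9.8), (10.2, 10.3), (10.35, 10.6)] t=17.46
held t=17.89 [14.46 70.01 14.66] [-9.87  0.39  9.19]
```

Run:
```python
from h import *
for z in(15.5,16,16.5,17,17.5):
    manip.move_linear(w(17.35,70,z),rate=.02); p,f=show(z,5)
    if f[2]<2.5: break
```

```text
15.5 t=18.18 [14.59 70.03 14.76] [-8.6   0.48  5.22]
16 t=18.46 [14.6  70.04 14.86] [-6.71  0.49  2.42]
```

Run:
```python
from h import *
x,z=17.35,16.
for i in range(12):
    c,p,f=st(5)
    if f[2]>1.5: z+=.2
    if -f[0]<10: x+=.25
    elif f[2]<2: break
    manip.move_linear(w(x,70,z),rate=.02); show((round(x,2),round(z,1)),5)
manip.dwell(.3); show("held",5)
```

```text
(17.6, 16.2) t=18.77 [14.55 70.03 14.85] [-7.54  0.62  1.81]
(17.85, 16.4) t=19.09 [14.57 70.05 14.91] [-7.35  0.4   1.46]
(18.1, 16.6) t=19.41 [14.64 70.03 14.97] [-7.14  0.26  0.88]
(18.35, 16.6) t=19.73 [14.66 70.05 14.94] [-7.79  0.25  1.09]
(18.6, 16.6) t=20.04 [14.7  70.02 14.9 ] [-8.86  0.31  1.67]
(18.85, 16.8) t=20.36 [14.72 70.04 14.97] [-8.96  0.06  1.3 ]
(19.1, 17.0) t=20.68 [14.75 70.03 15.01] [-8.9   0.52  0.93]
(19.35, 17.0) t=20.99 [14.77 70.03 14.96] [-9.37  0.29  1.6 ]
(19.6, 17.2) t=21.31 [14.84 70.03 15.05] [-9.25  0.26  1.12]
(19.85, 17.2) t=21.62 [14.83 70.05 14.98] [-10.32   0.37   1.11]
held t=21.99 [14.88 70.05 15.01] [-9.51  0.2   0.99]
```

```bash
cat >> h.py <<'E'
def press2(x,y,d,stop=11.3,maxd=16,z=15.3,coarse=1.0,fine=.45,hold=.4):
    d=np.array(d,float); s=0; f0=0; c0=None
    while s<maxd:
        s+=fine if f0>3 else coarse
        q=np.array([x,y])+d*s
        manip.move_linear(w(*q,z),rate=.03); c,p,f=st(4); f0=-f[:2]@d
        print((round(s,2),round(float(f0),1),round(float(f[2]),1),round(float(p[:2]@d),2)),end=" ")
        z=min(z+.12*max(f[2],-1) if abs(f[2])>.7 else z,19)
        if f0>=stop: break
    print("t=%.2f"%c); manip.dwell(hold); p,f=show("held",5)
    return np.array([x,y])+d*s,f,z
E
python3 - <<'E'
from h import *
x=20.25
manip.move_linear(w(x,70,17.3),rate=.02); show("a",4)
x=20.7
manip.move_linear(w(x,70,17.4),rate=.02); manip.dwell(.35); show("held",5)
manip.move_linear(w(14,70,16),rate=.03); show("rel",4)
manip.move_linear(w(-2,70,15),rate=.1); manip.move_linear(w(-2,70,65),rate=.2)
c=cams.capture("scene"); cv2.imwrite("pics/s3.png",cv2.resize(c["image"][220:330,220:400],(800,489),interpolation=cv2.INTER_CUBIC))
manip.move_linear(w(-12,-70,65),rate=.2); manip.move_linear(w(-12,-70,15),rate=.15); show("R down")
manip.move_linear(w(4,-70,15.2),rate=.06); show("R near")
E
```

```text
a t=22.27 [14.92 70.04 14.99] [-9.92  0.52  1.53]
held t=22.90 [15.   70.06 14.97] [-11.44   0.19   2.03]
rel t=23.30 [14.27 69.95 16.09] [-1.76 -0.6  -1.26]
R down t=25.41 [-11.95 -69.27  15.03] [ 0.43 -0.13  0.  ]
R near t=25.84 [  4.8  -70.16  15.72] [ 0.07 -0.34 -0.2 ]
```

View pics/s3.png

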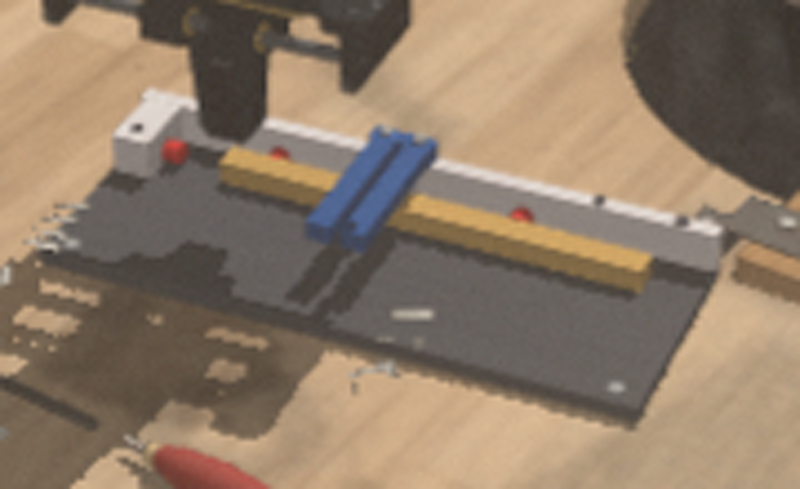

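The left end now sits at its button, crop (225,165), and the right end is still about 8 mm out at (650,270). Now the right button.

Run:
```python
from h import *
q,f,z=press2(4,-70,[1,0])
```

```text
(1.0, -0.1, 0.0, 4.77) (2.0, 0.0, 0.3, 5.99) (3.0, 0.1, 0.7, 7.06) (4.0, 0.1, 0.2, 8.08) (5.0, -0.1, 0.3, 9.04) (6.0, -0.1, 0.5, 10.06) (7.0, 0.1, 0.2, 11.07) (8.0, 1.0, 1.0, 11.74) (9.0, 0.7, -0.3, 13.06) (10.0, 1.0, -0.1, 13.99) (11.0, 5.2, 3.4, 14.15) (11.45, 5.2, 1.3, 14.26) (11.9, 6.1, 1.7, 14.33) (12.35, 6.4, 1.6, 14.37) (12.8, 7.1, 1.1, 14.46) (13.25, 7.9, 1.9, 14.45) (13.7, 8.1, 1.3, 14.54) (14.15, 9.2, 1.6, 14.59) (14.6, 9.3, 1.6, 14.62) (15.05, 10.0, 1.7, 14.71) (15.5, 10.6, 0.9, 14.74) (15.95, 11.4, 1.7, 14.78) t=31.89
held t=32.33 [ 14.82 -69.96  15.48] [-11.42  -3.64   1.67]
```

Run:
```python
from h import *
manip.move_linear(w(14,-70,15.5),rate=.04); show("rel",4)
manip.move_linear(w(2,-70,15),rate=.1); manip.move_linear(w(2,-70,65),rate=.25)
manip.move_linear(w(2,70,65),rate=.25); manip.move_linear(w(2,70,15),rate=.2); manip.move_linear(w(10,70,15.3),rate=.06)
q,f,z=press2(10,70,[1,0],stop=3.5,maxd=8,hold=0)
manip.move_linear(w(12,70,15.3),rate=.04); manip.move_linear(w(2,70,15),rate=.1); manip.move_linear(w(2,70,65),rate=.25)
c=cams.capture("scene")
manip.move_linear(w(32,-185,65),rate=.25); manip.move_linear(w(32,-185,15.3),rate=.2); show("E down")
im=c["image"];H,S,V=cv2.split(cv2.cvtColor(im,cv2.COLOR_BGR2HSV)); m=((H>12)&(H<30)&(S>110)&(V>60)).astype(np.uint8)
cv2.imwrite("pics/s4.png",cv2.resize(im[220:330,220:400],(800,489),interpolation=cv2.INTER_CUBIC))
```

```text
rel t=32.66 [ 14.12 -69.94  15.46] [-1.95 -0.26 -1.2 ]
(1.0, 0.0, -0.3, 11.02) (2.0, -0.4, 0.3, 11.95) (3.0, -0.1, -0.1, 13.05) (4.0, -0.0, -0.1, 14.05) (5.0, 2.6, 2.5, 14.41) (6.0, 4.9, 3.4, 14.63) t=36.32
held t=36.35 [14.61 70.03 15.18] [-5.24  0.19  3.54]
E down t=38.84 [  31.5  -183.79   15.01] [0.42 0.29 0.76]
```

View pics/s4.png

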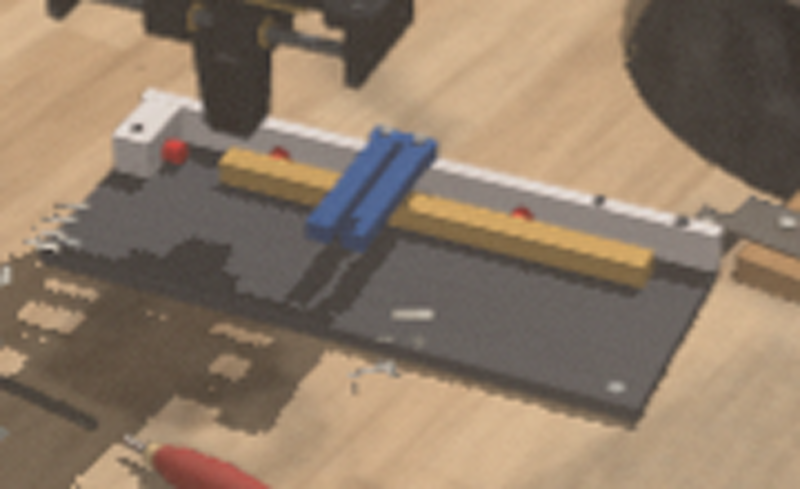

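The bar lies along both rail buttons, seen at crop (282,155) and (522,215). The gap to the end button at (175,152) remains. Now the endways push.

Run:
```python
from h import *
manip.move_linear(w(32,-165,15.3),rate=.1); show("a",2)
manip.move_linear(w(32,-149,15.3),rate=.05); show("near",4)
q,f,z=press2(32,-149,[0,1],stop=10.8,maxd=26,z=15.3,coarse=1.2)
c=cams.capture("scene"); cv2.imwrite("pics/s5.png",cv2.resize(c["image"][220:330,220:400],(800,489),interpolation=cv2.INTER_CUBIC))
print(q,z)
```

```text
a t=39.20 [  32.64 -164.32   16.29] [ 0.26  0.15 -0.34]
near t=39.69 [  31.91 -148.65   15.22] [-0.22 -0.58 -0.25]
(1.2, 0.9, 0.1, -147.82) (2.4, 1.1, -0.5, -146.56) (3.6, 0.8, -0.2, -145.23) (4.8, 0.4, -0.4, -144.0) (6.0, -0.0, -0.4, -142.86) (7.2, -0.1, -0.0, -141.72) (8.4, 0.6, -0.4, -140.52) (9.6, 0.6, -0.3, -139.31) (10.8, 0.3, -0.5, -138.13) (12.0, 1.0, -0.2, -136.91) (13.2, 0.6, -0.1, -135.7) (14.4, 0.6, 0.4, -134.51) (15.6, 3.6, -1.5, -133.9) (16.05, 5.7, -1.0, -133.72) (16.5, 7.3, -0.5, -133.64) (16.95, 7.5, -0.5, -133.51) (17.4, 9.0, -1.0, -133.4) (17.85, 10.4, -0.7, -133.3) (18.3, 11.5, -0.3, -133.2) t=44.92
held t=45.35 [  32.35 -133.2    15.35] [ -1.46 -11.57  -0.8 ]
[  32.  -130.7] 14.855600392387544
```

View pics/s5.png

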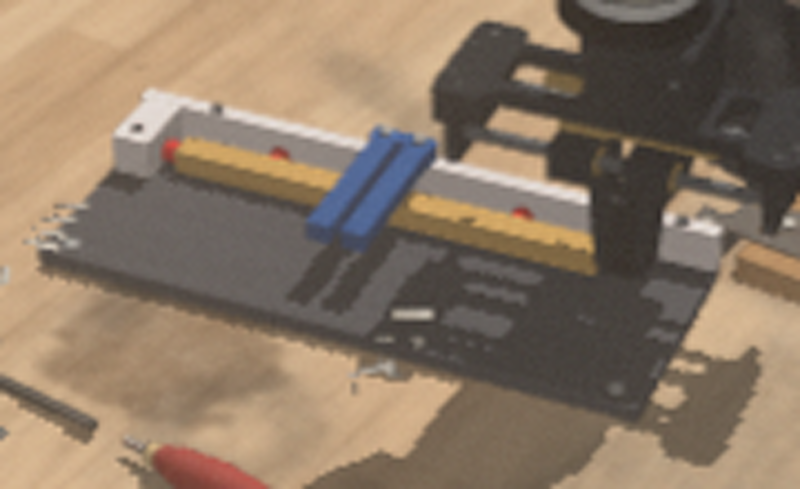

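The bar's left end is on the end button, crop (180,155), and still along both rail buttons. I'll compare its line with the flush picture taken before the push. The arm stays still for this.

Run:
```python
import cv2,numpy as np
for n in("s3","s4","s5"):
    im=cv2.imread(f"pics/{n}.png"); H,S,V=cv2.split(cv2.cvtColor(im,cv2.COLOR_BGR2HSV))
    m=(H>12)&(H<30)&(S>110)&(V>60)
    o=[]
    for a,b in((235,265),(295,325),(440,500),(540,585)):
        up=[];lo=[]
        for x in range(a,b):
            y=np.flatnonzero(m[120:300,x])
            if len(y): up.append(y[0]+120-.28*(x-(a+b)/2)); lo.append(y[-1]+120-.28*(x-(a+b)/2))
        o.append((round(float(np.median(up)),1),round(float(np.median(lo)),1)))
    print(n,o)
```

```text
s3 [(152.8, 186.2), (168.2, 200.8), (209.2, 244.0), (233.0, 268.7)]
s4 [(152.9, 186.0), (167.5, 200.6), (206.7, 241.2), (229.3, 264.5)]
s5 [(153.0, 186.3), (167.7, 200.6), (206.6, 241.9), (229.0, 265.3)]
```

The bar's line matches the flush picture to about 0.3 mm. Now I'll release, retreat and check.

Run:
```python
from h import *
manip.move_linear(w(32,-136,15.2),rate=.03); show("rel",4)
manip.move_linear(w(32,-155,15.2),rate=.08); manip.move_linear(w(32,-155,100),rate=.2)
manip.move_linear(w(-60,-200,140),rate=.25); manip.dwell(.3); show("clear",5)
c=cams.capture("scene"); im=cv2.resize(c["image"][220:330,220:400],(800,489),interpolation=cv2.INTER_CUBIC); cv2.imwrite("pics/s6.png",im)
H,S,V=cv2.split(cv2.cvtColor(im,cv2.COLOR_BGR2HSV)); m=(H>12)&(H<30)&(S>110)&(V>60)
for a,b in((235,265),(295,325),(440,500),(540,585)):
    up=[np.flatnonzero(m[120:300,x])[[0,-1]]+120-.28*(x-(a+b)/2) for x in range(a,b) if m[120:300,x].any()]
    print(np.median(up,0).round(1) if up else None)
```

```text
rel t=45.75 [  31.8  -135.42   15.05] [ 0.16  0.22 -0.19]
clear t=47.64 [ -59.52 -199.46  139.43] [-0.17 -0.03  0.19]
[153.1 185.2]
[167.8 200.7]
[206.9 241.2]
[229.3 264.5]
```

View pics/s6.png

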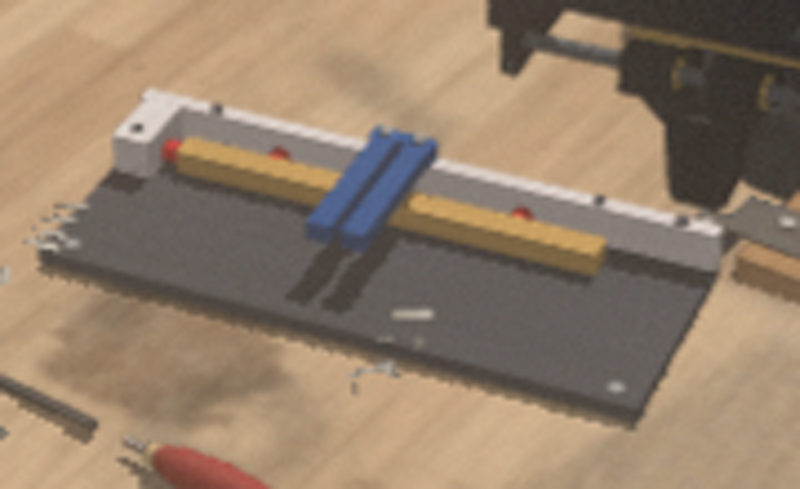

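The bar is unmoved, lying against the end button at crop (180,155) and both rail buttons, and the gripper is clear of it. I'll hand the job in.

```bash
python3 -c "
from cell import order
print(order.close_job())"
```

```text
the job is handed in; nothing more can be done
None
```

I handed the job in with the bar released and lying against all three buttons, parallel to the rail, after pressing left, right and end in that order with about 11.5 N at the tool each time; the hand-in gave no verdict.

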